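# Open the dial padlock on the tool chest and hold it up

## Task

The green tool chest is shut with a dial padlock lying on its lid; the dial clicks at the twelve hours of a clock face, whose red twelve o'clock mark is at the shackle, and the combination is clockwise to twelve, then back anticlockwise to ten. Dial it, pull the shackle fully out of the lock body, take the open lock off its staple and finish holding it still in the gripper, at least 10 cm above the chest, touching nothing else. Leave the tools lying round the chest as they are.

Things in the scene. Friction and masses are not known exactly. Their poses are not given: they have to be found in the camera images.
- chest: Low green steel tool chest, 220 x 300 mm, top 105 mm above the worktable, fixed. Origin: centre of its underside; x points to its hinged back, z up. Two guard angles 13 mm high stand 1.5 mm clear of the padlock's sides, at y = +-35 mm, x = -69 to -23 mm, and keep it from turning.
- staple (a point): Foot of the staple on the chest top: a loop of 5 mm steel wire, 25 mm high, 24 mm wide along the chest's y. A hasp strap 30 mm wide, 3 mm high begins 4.5 mm in front of it and runs back from it; one shackle leg passes through the loop, over the strap. Frame parallel to the chest's.
- lock: Loose steel padlock, 0.3 kg, lying flat on the chest top, dial up. Body 60 (x) x 64 (y) x 26 mm (z); origin: centre of its underside; x points to the shackle, away from the robot give or take 0.3 rad, z up. A ring of 12 marks on its face is like a clock: the long red one, twelve, is at +x by the shackle. The shackle leg at y = +19 mm is in the staple, whose wire is about 4 mm from the body's end.
- dial_grip (a point): On the dial's axis, above the lock's origin by 41 mm, inside the black pointer knob: a flat-sided bar 38 mm long and 12 mm wide, standing 32 to 50 mm above the lock's underside on a round flange of 43 mm diameter. White line and narrow nose: the pointer. The frame turns with the dial, x along the pointer.
- lock_dial (a joint): Dial angle on the lock (rad), clockwise from above positive: 0 = pointer at twelve, towards the shackle; one hour is 0.524; ten is -1.047. A notch at each hour (0.05 N m to pass) draws it to its middle when let go. Starts at ten or eleven. To carry the hidden second disc home, come clockwise to within 0.13 of twelve. If overrun, go back to eight and start again; stop at ten on the way back.
- lock_shackle (a joint): How far the shackle is drawn out of the body (m): 0 locked, 0.018 fully open. With the combination set it needs about 4 N and stays where left; else it stops after 0.5 mm. The body is drawn along by about 2 mm, to the end of the strap. At 0.018 the leg at y = +19 mm ends 13 mm clear of the body, so the staple is free in the gap and the lock lifts straight up.
- shackle_grip (a point): Midway between the shackle's straight legs, on their axis level: 13 mm above the lock's underside, 62 mm along x from its origin when locked; moves with the shackle. Round 9 mm bar; legs parallel to the lock's x, 47 mm over their outsides, 29 mm between; straight to 6 mm beyond this point, then a half-round bow, its outside 29.5 mm beyond the point. Frame parallel to the lock's.
- tape_measure: Grey tape measure, 35 x 79 x 64 mm, a bystander; origin at its underside
- marker_pen: Red and black marker pen, 132 mm long, a bystander; origin at its underside

How it is judged:
On the way, in this order (a step that is already met when the one before it is completed fails the run):
1. the dial is turned clockwise to twelve o'clock (within 0.15 rad) (value of joint lock_dial between -0.15 and 0.15 rad), for 0.02 s.
2. the dial is back at ten o'clock (within 0.15 rad), shackle still shut (value of joint lock_dial between -1.1972 and -0.8972 rad and value of joint lock_shackle below 0.004 m), for 0.1 s.
3. the shackle is drawn out of the lock body (more than 15 mm) (value of joint lock_shackle above 0.015 m), for 0.1 s.
At the end, for the whole second after the job is handed in: The program finishes while the gripper holds the padlock: shackle open by more than 15 mm, the lock's origin (underside of its body) more than 0.10 m above the chest top (height over 0.205 m), gripped with more than 2 N, not touching the chest, slower than 0.03 m/s (value of joint lock_shackle above 0.015 m and height (world z) of lock above 0.205 m and contact force between the fingers and lock above 2 N and contact force between lock and chest below 0.1 N and linear speed of lock below 0.03 m/s); the arm keeps its last pose, push and grip.
It fails at once if the tape measure is moved more than 20 mm (distance of tape_measure from where it was at the start of the episode above 0.02 m).
It fails at once if the marker pen is moved more than 20 mm (distance of marker_pen from where it was at the start of the episode above 0.02 m).
It also fails if it takes over 48 s, if anything falls off the work surface, if the arm or the gripper's body presses on something with over 40 N, if the wrist force passes 120 N, or if a joint passes its speed limit or range.

## Robot

A 6-joint arm with a two-finger parallel gripper is mounted at the origin on a cart in front of the work surface, level with it; the furniture and walls round the work are solid. World frame = base frame: x ahead of the robot, y to its left, z up, the work surface at z = 0. Lengths are in m, angles in rad, forces in N, time in s.
With the tool pointing down it reaches from about 0.35 to 0.85 m from the base axis. Payload 8.1 kg.
Tool frame: the origin (TCP) lies on the centre line of the jaws, within the pads' length; the fingertips stand 19 mm ahead of it and the grasp point (between the pads) is the TCP (robot.tips_ahead is the distance from the TCP to the fingertips, in m); y points along the fingers, z is the direction in which the jaws open and shut, and the axes are right-handed (so a half turn about y gives the same grasp; the last joint's range is limited). The gripper opens to 93 mm and grips with 3 to 60 N. Pads are 15 mm wide; open, the fingers measure 128 mm over their backs; the gripper's body (75 mm by 188 mm) begins 65 mm behind the grasp point.
Start: joints at [-1.312, 0.13, 1.488, -0, 1.523, -0.085], TCP at [0.202, -0.565, 0.238] pointing down, gripper open.
Joint ranges: [-2.96, 2.96], [-0.89, 2.26], [0.02, 2.5], [-1.34, 4.48], [0, 2.73], [-2.66, 2.66]. Speed limits (rad/s): [2.39, 2.39, 2.79, 3.14, 3.14, 3.14].

## Interface

Orientations are given as a rotation vector (axis times angle).
In Python, from plant import robot, imaging, models gives the robot as it stands.
- The arm moves only by the tool carry_out, never from a script. Its argument "motion" is one flat list of numbers, 7 for each row, row after row: the shift along the tool's x, y, z in m, then the turn, a rotation vector about the tool's x, y, z in degrees, then the opening, from -1 (shut) to 1 (fully open). A call has exactly 5 rows; each row shifts and turns the pose as measured when the row begins, along the tool's axes as they then stand; what a row does not reach is not made up. A row lasts 1/10 s, in which the tool goes at most 50 mm and 8.59 degrees, less where a joint would pass 70% of its speed; a pose out of reach is approached as far as the arm can. A call is refused whole if a number of a shift passes 0.05 or a number of a turn 8.59, either way. A call with a gripper value outside its range is refused whole. The fingers move at their own pace and stop on an object; "squeeze" is the grip in N (left out, the last holds). Time passes only in rows, so rows that do not move let the fingers close, or fill a call up. It gives the time, the measured TCP pose, the force and the opening at its end, in the units of the state.
- robot.read_state(): the state, without advancing time (a new reading comes with each control period).
- imaging.read_camera(name): name is "scene" or "top"; returns the picture (420x560x3 uint8, blue, green, red); there is no depth.
- imaging.camera_model(name): a dict with "K" (3x3 intrinsics, pixels), "k1" (the pictures are not rectified: a ray, as slopes to the right and down, at radius r is drawn at 1 + k1 r^2 times it, then the intrinsics apply), "position" and "orientation" of the camera in the world. Camera axes: x right, y down, z forward; pixel columns grow to the right and rows downward; lengths in m; the calibration is good to about 2 mm. A picture is of the moment at which its call begins. camera_model takes no time and is no camera call.
- robot.close_job(): hands the job in, once; it reports no verdict.
Trained networks look in the newest picture that a camera, given by its name, has taken for a name from the list of things; names that differ only in an ending like _2 or _b are one class to them, and where a whole thing is asked for, a point or a joint stands for the part that bears it (a point fixed in the world has none). Each returns a list of dicts, best first, with "confidence" (0 to 1); they miss things now and then, are a little off and sometimes report something else, mostly with a low value. They report only what shows in the picture. A call takes as long as a camera call.
- models.outline_of(camera, thing): "pixels" (420x560 bool, what is visible of it) and "pixel" ([column, row] in pixels, amid what is visible of it).
The state is a dict: "t": time; "q": joint angles; "dq": joint speeds; "joint_torque": joint torques, N m; "tool_pos": TCP position; "orientation": TCP orientation; "force": force on the tool from outside, world axes, zero at the start; "wrist_torque": the same for the moment, N m; "opening": finger opening in m.
Only numpy, scipy, OpenCV 4.12 (cv2) and the standard library are available. Lean on these libraries where they do the work, as an engineer would, in place of code of your own. Each camera call takes 0.05 s, during which the arm holds its last target.

## Working session

There is one attempt and no reset: what is moved stays moved. The work goes in short steps, Python scripts to look and compute and a tool call to move; the robot and the scene stay as the last step left them, time stands still between calls to the robot, and variables do not carry over. Pictures are saved under pics/ and viewed, and the job is handed in when it is done.

Besides the shell and the picture viewer there is one more tool, called after "Call:" by a JSON object that holds its "op" and its "data", one argument or row to a line. carry_out: Moves the arm, as the interface text tells. Its arguments: {"type":"object","properties":{"motion":{"type":"array","items":{"type":"number"}},"squeeze":{"type":"number"}},"required":["motion"]}

```bash
ls; mkdir -p pics
python3 - <<'E'
from plant import robot, imaging, models
import cv2, numpy as np
print(robot.read_state())
for c in ("scene","top"):
    im=imaging.read_camera(c); cv2.imwrite(f"pics/{c}0.png",im); m=imaging.camera_model(c); print(c,m)
    for t in ("lock","dial_grip","shackle_grip","chest","tape_measure","marker_pen"):
        r=models.outline_of(c,t)
        for d in r[:2]: print(c,t,round(d["confidence"],2),d["pixel"],d["pixels"].sum())
print(robot.read_state()["t"])
E
```

```text
pics
{'t': 0.0, 'q': array([-1.31241164e+00,  1.31205220e-01,  1.48928336e+00,  1.23149154e-05,
        1.52299800e+00, -8.54293557e-02]), 'dq': array([-0.00138214, -0.0024235 , -0.00089315, -0.00152494,  0.00109926,
        0.00078504]), 'joint_torque': array([-2.45538227e-03, -5.59857917e+01, -4.91749084e+01,  7.64363562e-02,
        3.55131144e-02, -1.36816766e-04]), 'tool_pos': array([ 0.20211787, -0.56435662,  0.23655887]), 'orientation': array([-0.35342956,  2.03669512, -2.03279624]), 'force': array([-0.34854672, -0.49503409,  0.50707697]), 'wrist_torque': array([-0.00320193,  0.00728898, -0.02389228]), 'opening': 0.09291009659874548}
scene {'K': array([[507.16587355,   0.        , 280.12647384],
       [  0.        , 507.16587355, 201.50177141],
       [  0.        ,   0.        ,   1.        ]]), 'k1': 0.05185312443695558, 'position': array([-0.33632094,  1.14174942,  0.89659772]), 'orientation': array([-0.81810018,  2.34710203, -1.36466643])}
scene lock 0.84 [254.5, 186.9] 332
scene dial_grip 0.49 [260.9, 184.4] 119
scene shackle_grip 0.51 [235.8, 186.0] 70
scene chest 0.91 [242.0, 205.3] 5562
top {'K': array([[405.5526357 ,   0.        , 280.03871259],
       [  0.        , 405.5526357 , 215.26242073],
       [  0.        ,   0.        ,   1.        ]]), 'k1': 0.007008081437179474, 'position': array([0.43221285, 0.02319192, 1.33937232]), 'orientation': array([-2.20053049,  2.15570517, -0.05920593])}
top dial_grip 0.48 [282.1, 198.3] 150
top shackle_grip 0.51 [271.5, 176.2] 64
top chest 0.81 [271.4, 186.9] 6874
top chest 0.57 [275.9, 194.5] 589
top tape_measure 0.71 [430.1, 251.4] 259
top marker_pen 0.48 [136.8, 232.2] 231
0.7
```

Run:
```python
import cv2, numpy as np
a=cv2.imread("pics/top0.png"); 
cv2.imwrite("pics/top0c.png",cv2.resize(a[135:255,200:350],None,fx=5,fy=5,interpolation=cv2.INTER_CUBIC))
a=cv2.imread("pics/scene0.png"); 
cv2.imwrite("pics/scene0c.png",cv2.resize(a[150:250,180:320],None,fx=5.5,fy=5.5,interpolation=cv2.INTER_CUBIC))
```

```text
(no output)
```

View pics/top0.png

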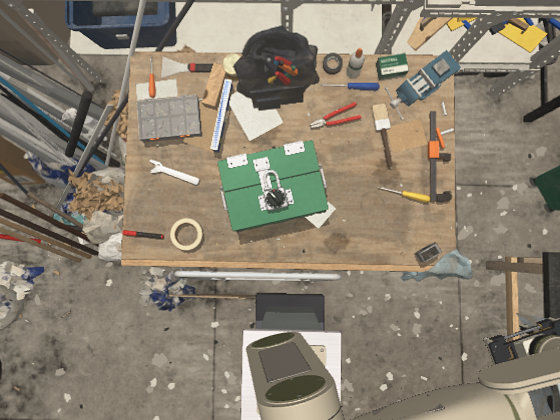

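View pics/top0c.png

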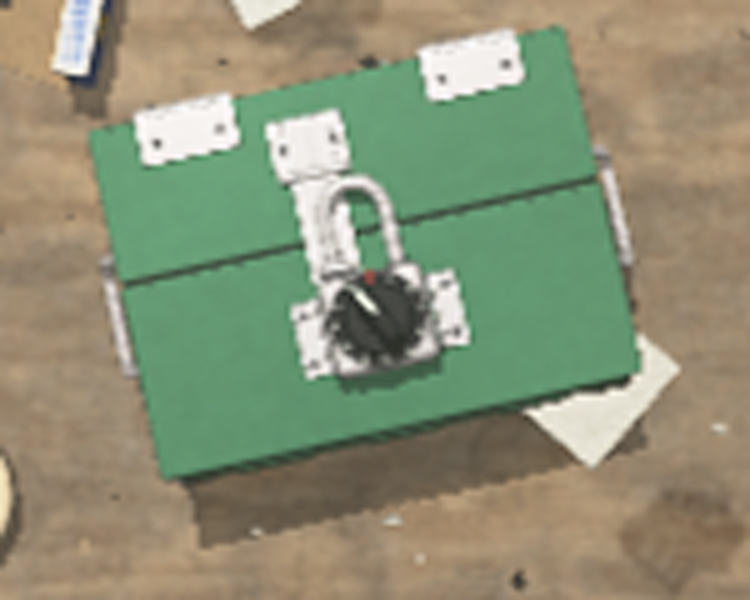

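View pics/scene0c.png

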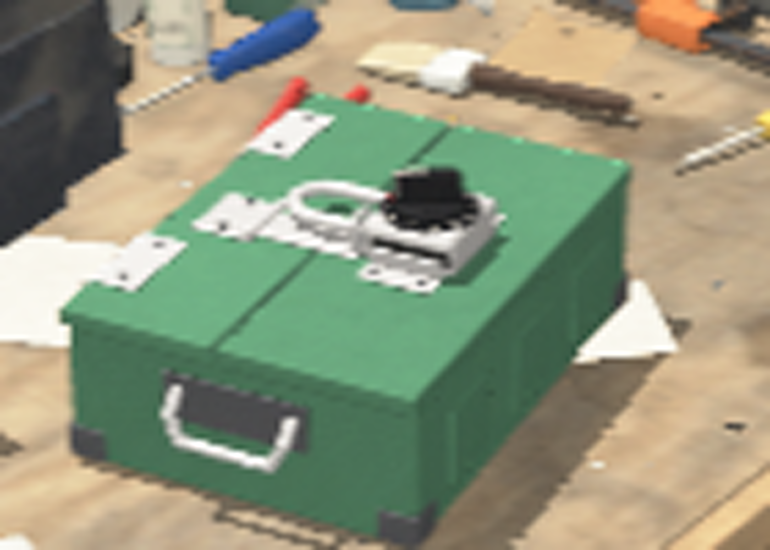

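```bash
cat > h.py <<'E'
import numpy as np, cv2
from scipy.spatial.transform import Rotation as R
from scipy.optimize import least_squares
from plant import robot, imaging, models
def proj(c,P):
    m=imaging.camera_model(c); P=np.atleast_2d(P)
    p=(P-m["position"])@R.from_rotvec(m["orientation"]).as_matrix()
    s=p[:,:2]/p[:,2:]; r2=(s**2).sum(1,keepdims=True); s=s*(1+m["k1"]*r2)
    return np.c_[s[:,0]*m["K"][0,0]+m["K"][0,2], s[:,1]*m["K"][1,1]+m["K"][1,2]]
def back(c,uv,z):
    m=imaging.camera_model(c); uv=np.atleast_2d(np.float64(uv))
    d=np.c_[(uv[:,0]-m["K"][0,2])/m["K"][0,0],(uv[:,1]-m["K"][1,2])/m["K"][1,1]]
    s=d.copy()
    for _ in range(8): s=d/(1+m["k1"]*(s**2).sum(1,keepdims=True))
    w=np.c_[s,np.ones(len(s))]@R.from_rotvec(m["orientation"]).as_matrix().T
    k=(z-m["position"][2])/w[:,2]
    return m["position"]+w*k[:,None]
E
python3 - <<'E'
from h import *
im=cv2.imread("pics/top0.png")
hsv=cv2.cvtColor(im,cv2.COLOR_BGR2HSV)
g=im.astype(int)
print(im[215,250],im[160,270],im[228,240])
m=((hsv[...,0]>60)&(hsv[...,0]<85)&(hsv[...,1]>90)&(hsv[...,2]>105)).astype(np.uint8)
m[:,:205]=0;m[:,335:]=0;m[:135]=0;m[240:]=0
m=cv2.morphologyEx(m,cv2.MORPH_OPEN,np.ones((3,3)))
cn=max(cv2.findContours(m,0,2)[0],key=cv2.contourArea); 
h=cv2.convexHull(cn); print(cv2.approxPolyDP(h,4,True).reshape(-1,2)); print(m.sum())
hc=np.array([[90,130],[562,28],[638,365],[165,478]])/5.+[200,135]-0.4
print(hc, back("top",hc,.105).round(4))
loc=np.array([[.11,.15],[.11,-.15],[-.11,-.15],[-.11,.15]])
W=lambda p:np.c_[loc@np.array([[np.cos(p[2]),np.sin(p[2])],[-np.sin(p[2]),np.cos(p[2])]])+p[:2],np.full(4,.105)]
r=least_squares(lambda p:(proj("top",W(p))-hc).ravel(),[.5,0,.2]); print(r.x,r.fun.round(1))
# area-based refine
def mask(p):
    o=np.zeros(im.shape[:2],np.uint8)
    cv2.fillPoly(o,[np.round(proj("top",W(p))*16).astype(int)],255,lineType=cv2.LINE_AA,shift=4); return o
p=r.x
for q in ((275,198.4),):
    k=back("top",q,.105+.05); print("knob top",k)
c,s=np.cos(p[2]),np.sin(p[2])
print("knob in chest",[[c,s],[-s,c]]@(k[0,:2]-p[:2]))
E
```

```text
[113 152  98] [118 159 103] [108 143  93]
[[299 192]]
9
[[217.6 160.6]
 [312.  140.2]
 [327.2 207.6]
 [232.6 230.2]] [[ 0.6838  0.2397  0.105 ]
 [ 0.7528 -0.0503  0.105 ]
 [ 0.5448 -0.0999  0.105 ]
 [ 0.47    0.1871  0.105 ]]
[0.61289293 0.06915239 0.2421254 ] [-0.5  0.  -0.1 -0.9  1.   0.9 -0.4 -0.1]
knob top [[0.56437875 0.05844509 0.155     ]]
knob in chest [-0.04966631  0.00123711]
```

```bash
cat > fit.py <<'E'
from h import *
def Wp(p,loc,z):
    c,s=np.cos(p[2]),np.sin(p[2]); return np.c_[loc@np.array([[c,s],[-s,c]])+p[:2],np.full(len(loc),z)]
E
python3 - <<'E'
from fit import *
loc=np.array([[.11,.15],[.11,-.15],[-.11,-.15],[-.11,.15]])
out=[]
for c in("top","scene"):
    im=cv2.imread(f"pics/{c}0.png").astype(float)
    ex=im[...,1]-im[...,2]   # green excess
    ex2=cv2.GaussianBlur(ex,(0,0),.6)
    p=np.array([.6129,.0692,.242])
    for it in range(6):
        A=[];
        # sample points on the 4 edges; find edge of max gradient along normal
        edges=[(0,1),(1,2),(2,3),(3,0)]
        pts=[];res=[]
        Q=[]
        for e,(a,b) in enumerate(edges):
            if c=="scene" and e in(2,3): continue
            for t in np.linspace(.06,.94,40):
                l=loc[a]*(1-t)+loc[b]*t
                n=np.array([1,0]) if e==0 else np.array([0,-1]) if e==1 else np.array([-1,0]) if e==2 else np.array([0,1])
                off=np.linspace(-.012,.012,49)
                P=Wp(p,l+off[:,None]*n,.105); uv=proj(c,P).astype(np.float32)
                v=cv2.remap((ex2 if not(c=="top" and e in (2,)) else cv2.GaussianBlur(im[...,1],(0,0),.6)).astype(np.float32),uv[:,0],uv[:,1],cv2.INTER_LINEAR).ravel()
                gr=-np.gradient(v); k=gr.argmax()
                if gr[k]<1 or k in(0,48): continue
                Q.append((l,n,off[k],e))
        L=np.array([q[0] for q in Q]);N=np.array([q[1] for q in Q]);O=np.array([q[2] for q in Q]);E=np.array([q[3] for q in Q])
        cs,sn=np.cos(p[2]),np.sin(p[2]); Rm=np.array([[cs,-sn],[sn,cs]])
        Nw=N@Rm.T
        J=np.c_[Nw,(L[:,0]*N[:,1]-L[:,1]*N[:,0])]
        f=least_squares(lambda d:J@d-O,[0,0,0],loss="soft_l1",f_scale=.001)
        p=p+f.x
    print(c,p.round(4),[(e,len(O[E==e]),(O-J@f.x)[E==e].mean().round(4),(O-J@f.x)[E==e].std().round(4)) for e in set(E)])
    kn={"top":(275-.4,198.4-.4)}.get(c)
E
```

```text
top [0.6125 0.0693 0.2418] [(np.int64(0), 40, np.float64(0.0019), np.float64(0.003)), (np.int64(1), 40, np.float64(0.0005), np.float64(0.001)), (np.int64(2), 40, np.float64(0.0003), np.float64(0.0008)), (np.int64(3), 40, np.float64(0.0007), np.float64(0.0011))]
scene [0.612  0.0715 0.2518] [(np.int64(0), 34, np.float64(0.0003), np.float64(0.0015)), (np.int64(1), 40, np.float64(-0.0002), np.float64(0.002))]
```

```bash
cat > ov.py <<'E'
from fit import *
import sys
def overlay(c,src,dst,p,lx,dial,sh=0,box=None,f=6):
    im=cv2.imread(src); x0,y0,x1,y1=box
    big=cv2.resize(im[y0:y1,x0:x1],None,fx=f,fy=f,interpolation=cv2.INTER_CUBIC)
    def dr(loc,z,col):
        uv=(proj(c,Wp(p,np.array(loc)+[lx,0],.105+z))+.5-[x0,y0])*f
        cv2.polylines(big,[np.round(uv).astype(int)],False,col,1,cv2.LINE_AA)
    t=np.linspace(0,2*np.pi,60)
    dr(np.c_[np.cos(t),np.sin(t)]*.0215,.032,(0,255,255))
    b=np.array([[.03,.032],[.03,-.032],[-.03,-.032],[-.03,.032],[.03,.032]]); dr(b,.026,(255,0,0))
    cc,ss=np.cos(-dial),np.sin(-dial)
    k=np.array([[.019,.006],[.019,-.006],[-.019,-.006],[-.019,.006],[.019,.006]])@np.array([[cc,ss],[-ss,cc]]); dr(k,.05,(0,0,255))
    dr(np.array([[.0,0],[.019,0]])@np.array([[cc,ss],[-ss,cc]]),.05,(255,0,255))
    t=np.linspace(-np.pi/2,np.pi/2,30)
    dr(np.c_[.068+sh+.0235*np.cos(t),.0235*np.sin(t)],.013,(255,255,0))
    cv2.imwrite(dst,big)
if __name__=="__main__":
    p=(.6123,.0697,.243)
    overlay("top","pics/top0.png","pics/o1.png",p,-.047,-.524,box=(235,160,315,225),f=9)
    overlay("scene","pics/scene0.png","pics/o2.png",p,-.047,-.524,box=(225,170,285,210),f=12)
E
python3 ov.py
```

```text
(no output)
```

View pics/o1.png

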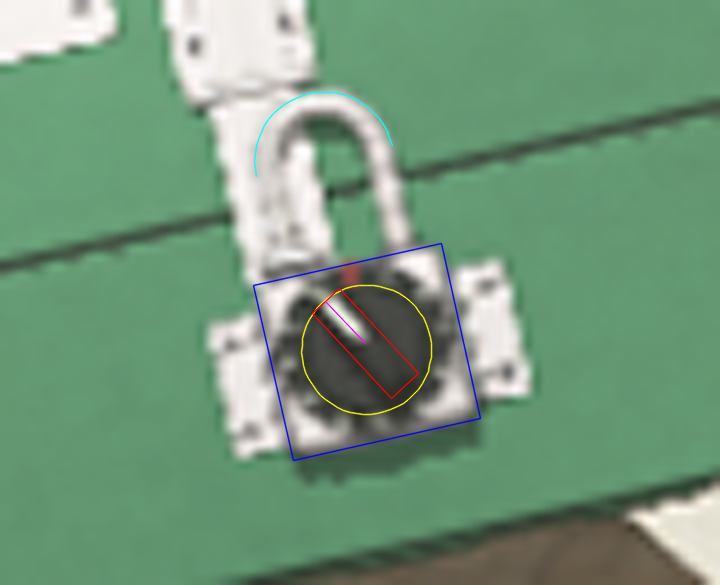

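View pics/o2.png

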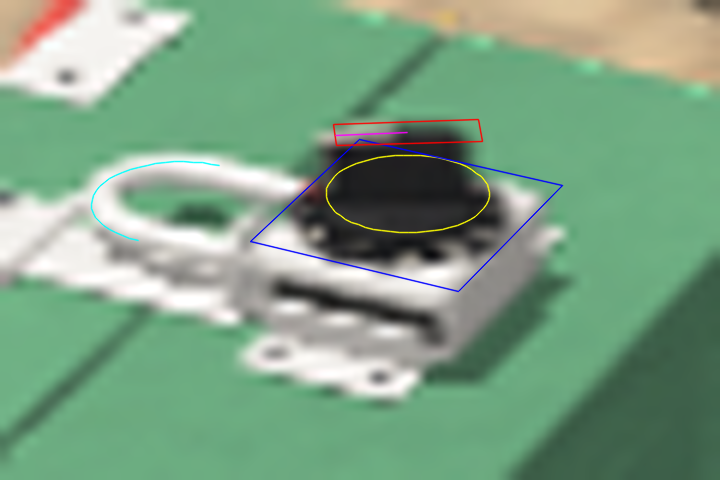

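```bash
cat > go.py <<'E'
from h import *
P=np.array([.6123,.0697]);YAW=.243
def lockpt(x,y=0,lx=-.047):
    c,s=np.cos(YAW),np.sin(YAW); return P+[c*(x+lx)-s*y,s*(x+lx)+c*y]
def rel(target,jaw=None,verbose=True):
    s=robot.read_state(); M=R.from_rotvec(s["orientation"]).as_matrix()
    d=M.T@(np.array(target)-s["tool_pos"])
    print("t",round(s["t"],2),"pos",s["tool_pos"].round(4),"F",s["force"].round(1),"Tq",s["wrist_torque"].round(2),"open",round(s["opening"],4),"q6",s["q"][5].round(3))
    print("toolY",M[:,1].round(3),"jaw deg",np.degrees(np.arctan2(M[1,2],M[0,2])).round(2))
    print("shift tool",d.round(4))
    if jaw is not None:
        best=None
        for j in (jaw,jaw+np.pi):
            z=np.array([np.cos(j),np.sin(j),0]);y=np.array([0,0,-1.]);x=np.cross(y,z)
            T=np.c_[x,y,z]; rv=np.degrees(R.from_matrix(M.T@T).as_rotvec())
            print("turn",rv.round(2))
E
python3 - <<'E'
from go import *
k=lockpt(0); print(k)
rel([k[0],k[1],.238],YAW+.524+np.pi/2)
E
```

```text
[0.56668084 0.05839107]
t 0.7 pos [ 0.2023 -0.5649  0.2377] F [ 0.3  1.1 -0.5] Tq [ 0.01  0.04 -0.01] open 0.093 q6 -0.085
toolY [ 0. -0. -1.] jaw deg -70.3
shift tool [-5.532e-01 -3.000e-04 -4.640e-01]
turn [-0.0000e+00  1.5575e+02 -1.0000e-02]
turn [ -0.   -24.25   0.  ]
```

Call:
{"op": "carry_out", "data": {
  "motion": [-0.036, -0.004, -0.03, 0, 0, 0, 1, -0.036, -0.004, -0.03, 0, 0, 0, 1, -0.036, -0.004, -0.03, 0, 0, 0, 1, -0.036, -0.004, -0.03, 0, 0, 0, 1, -0.036, -0.004, -0.03, 0, 0, 0, 1]
}}

```text
t: 1.2
tool_pos: [0.3211, -0.3606, 0.2557]
orientation: [-0.346, 2.043, -2.038]
force: [0.8, 0.2, -0.7]
opening: 0.0932
```

Call:
{"op": "carry_out", "data": {
  "motion": [-0.036, 0, -0.03, 0, 0, 0, 1, -0.036, 0, -0.03, 0, 0, 0, 1, -0.036, 0, -0.03, 0, 0, 0, 1, -0.036, 0, -0.03, 0, 0, 0, 1, -0.036, 0, -0.03, 0, 0, 0, 1]
}}

```text
t: 1.7
tool_pos: [0.4456, -0.1516, 0.2584]
orientation: [-0.339, 2.037, -2.042]
force: [1.7, -0.4, -0.6]
opening: 0.093
```

Run:
```python
from go import *
k=lockpt(0)
rel([k[0],k[1],.238],YAW+.524+np.pi/2)
```

```text
t 1.7 pos [ 0.4456 -0.1516  0.2584] F [ 1.7 -0.4 -0.6] Tq [0.01 0.01 0.01] open 0.093 q6 0.801
toolY [ 0.004 -0.002 -1.   ] jaw deg -70.93
shift tool [-0.1829  0.0204 -0.159 ]
turn [  0.17 155.12  -0.27]
turn [ -0.2  -24.87  -0.12]
```

Call:
{"op": "carry_out", "data": {
  "motion": [-0.046, 0.003, -0.04, 0, 0, 0, 1, -0.046, 0.003, -0.04, 0, 0, 0, 1, -0.046, 0.003, -0.04, 0, 0, 0, 1, -0.03, 0.003, -0.026, 0, 0, 0, 1, 0, 0, 0, 0, 0, 0, 1]
}}

```text
t: 2.2
tool_pos: [0.542, 0.02, 0.2491]
orientation: [-0.339, 2.032, -2.038]
force: [-0.8, 0.2, -0.8]
opening: 0.0929
```

Call:
{"op": "carry_out", "data": {
  "motion": [0, 0, 0, 0, -8, 0, 1, 0, 0, 0, 0, -8, 0, 1, 0, 0, 0, 0, -8, 0, 1, 0, 0, 0, 0, 0, 0, 1, 0, 0, 0, 0, 0, 0, 1]
}}

```text
t: 2.7
tool_pos: [0.5416, 0.0201, 0.249]
orientation: [-0.712, 1.763, -1.773]
force: [-0.0, -0.6, -0.2]
opening: 0.0926
```

Run:
```python
from go import *
k=lockpt(0)
rel([k[0],k[1],.158],YAW+.524+np.pi/2)
for c in ("top","scene"): cv2.imwrite(f"pics/{c}1.png",imaging.read_camera(c))
a=cv2.imread("pics/top1.png")[135:255,200:350]; b=cv2.imread("pics/scene1.png")[120:230,190:330]
cv2.imwrite("pics/s1.png",np.vstack([cv2.resize(a,(480,384)),cv2.resize(b,(480,377))])[:,:])
```

```text
t 2.7 pos [0.5416 0.0201 0.249 ] F [-0.  -0.6 -0.2] Tq [-0.01  0.   -0.01] open 0.0926 q6 0.744
toolY [ 0.007 -0.003 -1.   ] jaw deg -45.83
shift tool [-0.0444  0.091  -0.0106]
turn [  -0.3  -179.78    0.62]
turn [-0.4   0.22 -0.19]
```

View pics/s1.png

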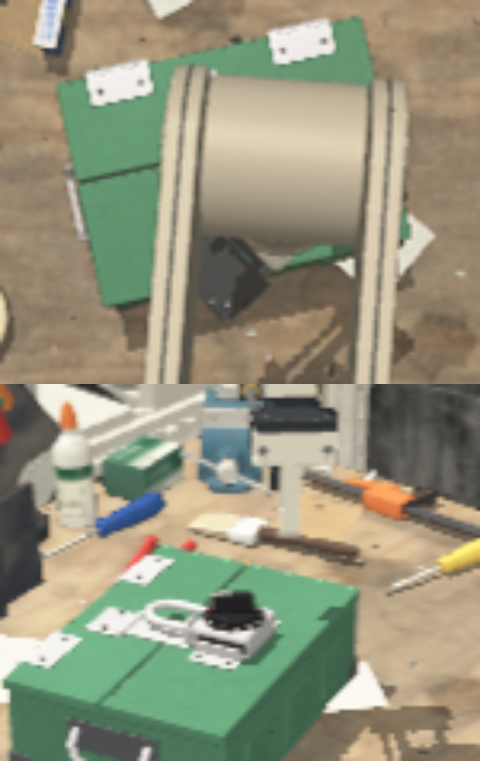

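Call:
{"op": "carry_out", "data": {
  "motion": [-0.044, 0, -0.011, -0.4, 0.2, -0.2, 1, 0, 0.035, 0, 0, 0, 0, 1, 0, 0.03, 0, 0, 0, 0, 1, 0, 0.01, 0, 0, 0, 0, 1, 0, 0, 0, 0, 0, 0, 1]
}}

```text
t: 3.3
tool_pos: [0.5674, 0.0585, 0.1739]
orientation: [-0.702, 1.778, -1.781]
force: [-0.7, -0.6, -0.3]
opening: 0.0933
```

Run:
```python
from go import *
k=lockpt(0)
rel([k[0],k[1],.158],YAW+.524+np.pi/2)
cv2.imwrite(f"pics/s2.png",imaging.read_camera("scene"))
b=cv2.imread("pics/s2.png")[120:230,190:330]
cv2.imwrite("pics/s2c.png",cv2.resize(b,None,fx=5.5,fy=5.5,interpolation=2))
```

```text
t 3.3 pos [0.5674 0.0585 0.1739] F [-0.7 -0.6 -0.3] Tq [-0.02 -0.02  0.03] open 0.0933 q6 0.83
toolY [ 0.003 -0.    -1.   ] jaw deg -46.82
shift tool [ 0.0006  0.0159 -0.0005]
turn [  0.19 179.24  -0.23]
turn [-0.15 -0.76 -0.12]
```

View pics/s2c.png

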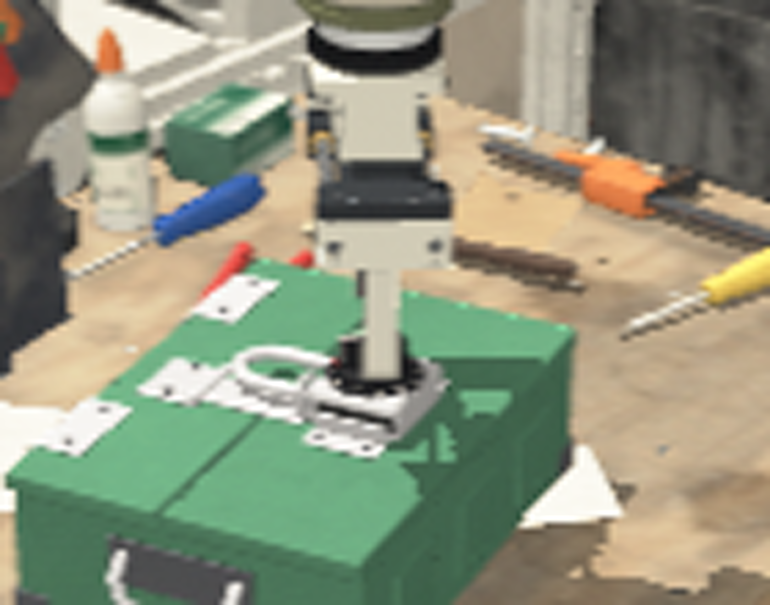

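Call:
{"op": "carry_out", "data": {
  "motion": [0, 0.015, 0, 0, 0, 0, 1, 0, 0, 0, 0, 0, 0, -1, 0, 0, 0, 0, 0, 0, -1, 0, 0, 0, 0, 0, 0, -1, 0, 0, 0, 0, 0, 0, -1],
  "squeeze": 20
}}

```text
t: 3.85
tool_pos: [0.5704, 0.0576, 0.1639]
orientation: [-0.691, 1.774, -1.783]
force: [-0.9, 0.2, 0.1]
opening: 0.0658
```

Call:
{"op": "carry_out", "data": {
  "motion": [0, 0, 0, 0, 0, 0, -1, 0, 0, 0, 0, 0, 0, -1, 0, 0, 0, 0, 0, 0, -1, 0, 0, 0, 0, 0, 0, -1, 0, 0, 0, 0, 0, 0, -1]
}}

```text
t: 4.35
tool_pos: [0.571, 0.0576, 0.1651]
orientation: [-0.689, 1.773, -1.783]
force: [-0.2, 0.6, -1.3]
opening: 0.0256
```

Run:
```python
from go import *
k=lockpt(0)
rel([k[0],k[1],.158],YAW+np.pi/2)
```

```text
t 4.35 pos [0.571  0.0576 0.1651] F [-0.2  0.6 -1.3] Tq [ 0.04 -0.02 -0.03] open 0.0256 q6 0.831
toolY [ 0.013 -0.    -1.   ] jaw deg -46.96
shift tool [ 0.0027  0.007  -0.0036]
turn [  -0.91 -150.88    0.52]
turn [-0.39 29.12 -0.67]
```

Call:
{"op": "carry_out", "data": {
  "motion": [0.0027, 0.006, -0.0036, -0.4, 0, -0.6, -0.4, 0, 0, 0, 0, 0, 0, -0.4, 0, 0, 0, 0, 0, 0, -1, 0, 0, 0, 0, 0, 0, -1, 0, 0, 0, 0, 0, 0, -1]
}}

```text
t: 4.85
tool_pos: [0.5659, 0.0585, 0.158]
orientation: [-0.705, 1.781, -1.785]
force: [-0.2, 0.8, 1.2]
opening: 0.0115
```

Run:
```python
from go import *
k=lockpt(0)
rel([k[0],k[1],.158],YAW+np.pi/2)
```

```text
t 4.85 pos [0.5659 0.0585 0.158 ] F [-0.2  0.8  1.2] Tq [-0.09 -0.05 -0.03] open 0.0115 q6 0.835
toolY [-0.001 -0.003 -1.   ] jaw deg -46.95
shift tool [-0.0005 -0.      0.0006]
turn [ 1.8000e-01 -1.5088e+02  1.4000e-01]
turn [-0.11 29.12  0.13]
```

Call:
{"op": "carry_out", "data": {
  "motion": [0, 0, 0, 0, 5.8, 0, -1, 0, 0, 0, 0, 5.8, 0, -1, 0, 0, 0, 0, 5.8, 0, -1, 0, 0, 0, 0, 5.8, 0, -1, 0, 0, 0, 0, 5.5, 0, -1]
}}

```text
t: 5.35
tool_pos: [0.5657, 0.0589, 0.158]
orientation: [-0.248, 2.097, -2.1]
force: [0.1, -0.1, -0.7]
opening: 0.0114
```

Run:
```python
from go import *
k=lockpt(0)
rel([k[0],k[1],.158],YAW+np.pi/2)
```

```text
t 5.35 pos [0.5657 0.0589 0.158 ] F [ 0.1 -0.1 -0.7] Tq [ 0.1   0.05 -0.  ] open 0.0114 q6 1.353
toolY [-0.002 -0.002 -1.   ] jaw deg -76.64
shift tool [-0.0008 -0.      0.0007]
turn [-1.8000e-01  1.7944e+02 -1.3000e-01]
turn [-0.09 -0.56  0.11]
```

Call:
{"op": "carry_out", "data": {
  "motion": [0, 0, 0, 0, 0, 0, -1, 0, 0, 0, 0, -8, 0, -1, 0, 0, 0, 0, -8, 0, -1, 0, 0, 0, 0, -8, 0, -1, 0, 0, 0, 0, -8, 0, -1]
}}

```text
t: 5.85
tool_pos: [0.5661, 0.0584, 0.158]
orientation: [-0.757, 1.736, -1.74]
force: [0.8, -0.2, -1.3]
opening: 0.0116
```

Run:
```python
from go import *
k=lockpt(0)
rel([k[0],k[1],.158],YAW+np.pi/2+1.047)
```

```text
t 5.85 pos [0.5661 0.0584 0.158 ] F [ 0.8 -0.2 -1.3] Tq [-0.09 -0.26 -0.07] open 0.0116 q6 0.766
toolY [-0.001 -0.003 -1.   ] jaw deg -43.02
shift tool [-0.0004  0.      0.0004]
turn [-2.1000e-01  1.5307e+02 -5.0000e-02]
turn [ -0.04 -26.93   0.15]
```

Call:
{"op": "carry_out", "data": {
  "motion": [0, 0, 0, 0, -6.5, 0, -1, 0, 0, 0, 0, -6.5, 0, -1, 0, 0, 0, 0, -6.5, 0, -1, 0, 0, 0, 0, -6, 0, -1, 0, 0, 0, 0, 0, 0, -1]
}}

```text
t: 6.35
tool_pos: [0.5666, 0.0581, 0.158]
orientation: [-1.072, 1.401, -1.406]
force: [-0.2, 0.1, -0.5]
opening: 0.0118
```

Run:
```python
from go import *
k=lockpt(0)
rel([k[0],k[1],.158],YAW+np.pi/2+1.047)
```

```text
t 6.35 pos [0.5666 0.0581 0.158 ] F [-0.2  0.1 -0.5] Tq [-0.01 -0.01 -0.01] open 0.0118 q6 0.282
toolY [ 0.    -0.003 -1.   ] jaw deg -15.3
shift tool [-0.0003 -0.      0.    ]
turn [ 2.4000e-01 -1.7921e+02  9.0000e-02]
turn [-0.06  0.79  0.15]
```

Call:
{"op": "carry_out", "data": {
  "motion": [0, 0, 0, 0, 0, 0, 1, 0, 0, 0, 0, 0, 0, 1, 0, 0, 0, 0, 0, 0, 1, 0, -0.01, 0, 0, 0, 0, 1, 0, -0.04, 0, 0, 0, 0, 1]
}}

```text
t: 6.85
tool_pos: [0.5628, 0.0581, 0.2032]
orientation: [-1.079, 1.413, -1.406]
force: [0.8, -0.1, -0.4]
opening: 0.0474
```

Call:
{"op": "carry_out", "data": {
  "motion": [0, -0.02, 0, 0, 8, 0, 1, 0, 0, 0, 0, 8, 0, 1, 0, 0, 0, 0, 8, 0, 1, 0, 0, 0, 0, 8, 0, 1, 0, 0, 0, 0, 8, 0, 1]
}}

```text
t: 7.35
tool_pos: [0.5673, 0.0583, 0.2368]
orientation: [-0.555, 1.891, -1.898]
force: [-0.5, -0.1, 0.2]
opening: 0.0874
```

Run:
```python
from go import *
k=lockpt(.062)
rel([k[0],k[1],.1285],YAW+np.pi/2)
cv2.imwrite(f"pics/s3.png",imaging.read_camera("scene"))
cv2.imwrite(f"pics/t3.png",imaging.read_camera("top"))
b=cv2.imread("pics/s3.png")[160:220,210:300]
cv2.imwrite("pics/s3c.png",cv2.resize(b,None,fx=8,fy=8,interpolation=2))
```

```text
t 7.35 pos [0.5673 0.0583 0.2368] F [-0.5 -0.1  0.2] Tq [-0.02 -0.02 -0.  ] open 0.0874 q6 1.012
toolY [ 0.004 -0.003 -1.   ] jaw deg -57.13
shift tool [-0.0579  0.1086  0.0191]
turn [  -0.24 -161.05    0.36]
turn [-0.26 18.95 -0.17]
```

View pics/s3c.png

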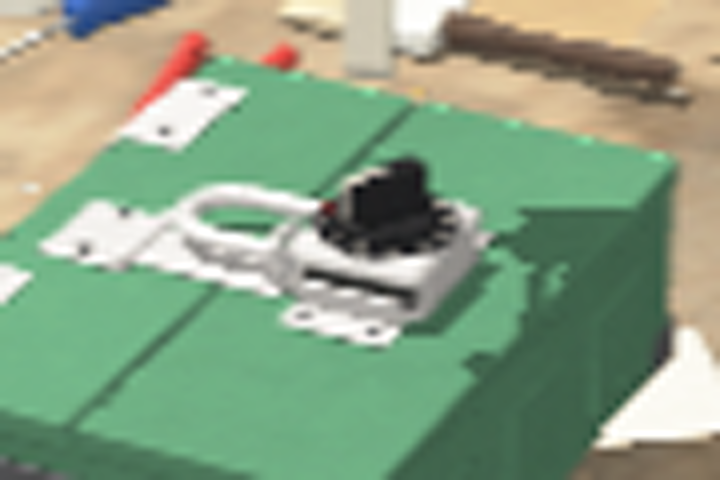

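Call:
{"op": "carry_out", "data": {
  "motion": [0, 0, 0, -0.2, 6.5, -0.2, 1, 0, 0, 0, 0, 6.5, 0, 1, 0, 0, 0, 0, 6, 0, 1, -0.03, 0.01, 0, 0, 0, 0, 1, -0.027, 0.01, 0, 0, 0, 0, 1]
}}

```text
t: 7.95
tool_pos: [0.6233, 0.0722, 0.2214]
orientation: [-0.263, 2.081, -2.086]
force: [-0.0, 0.5, 0.1]
opening: 0.093
```

Run:
```python
from go import *
k=lockpt(.062)
rel([k[0],k[1],.1285],YAW+np.pi/2)
```

```text
t 7.95 pos [0.6233 0.0722 0.2214] F [-0.   0.5  0.1] Tq [0.01 0.01 0.07] open 0.093 q6 1.35
toolY [ 0.004 -0.002 -1.   ] jaw deg -75.38
shift tool [-0.0034  0.0929 -0.0005]
turn [  -0.33 -179.3     0.23]
turn [-0.15  0.7  -0.21]
```

Call:
{"op": "carry_out", "data": {
  "motion": [-0.003, 0.03, -0.0005, -0.1, 0.7, -0.2, 1, 0, 0.03, 0, 0, 0, 0, 1, 0, 0.018, 0, 0, 0, 0, 1, 0, 0, 0, 0, 0, 0, 1, 0, 0, 0, 0, 0, 0, 0.4]
}}

```text
t: 8.45
tool_pos: [0.6293, 0.0743, 0.1418]
orientation: [-0.276, 2.079, -2.08]
force: [0.1, 0.3, 0.2]
opening: 0.0885
```

Run:
```python
from go import *
k=lockpt(.062)
rel([k[0],k[1],.1285],YAW+np.pi/2)
cv2.imwrite(f"pics/s4.png",imaging.read_camera("scene"))
b=cv2.imread("pics/s4.png")[160:220,210:300]
cv2.imwrite("pics/s4c.png",cv2.resize(b,None,fx=8,fy=8,interpolation=2))
```

```text
t 8.45 pos [0.6293 0.0743 0.1418] F [0.1 0.3 0.2] Tq [ 0.04  0.01 -0.02] open 0.0885 q6 1.343
toolY [ 0.001 -0.001 -1.   ] jaw deg -74.82
shift tool [0.0026 0.0132 0.0003]
turn [-1.1000e-01 -1.7874e+02  8.0000e-02]
turn [-0.05  1.26 -0.07]
```

View pics/s4c.png

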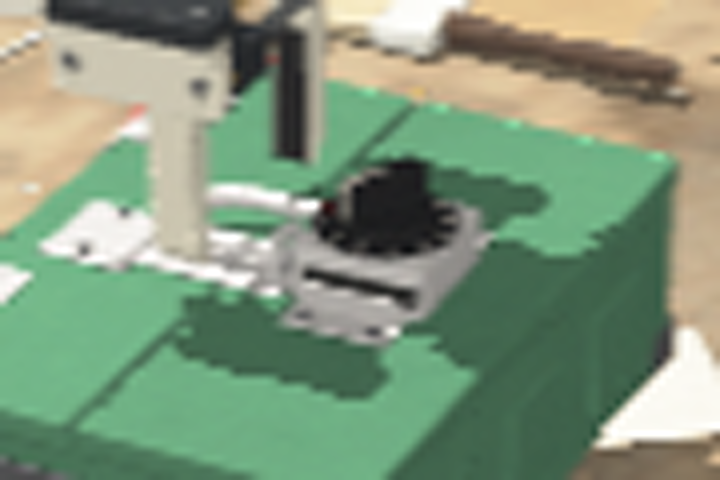

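Call:
{"op": "carry_out", "data": {
  "motion": [0.0025, 0.006, 0, 0, 1.2, 0, 0.4, 0, 0.006, 0, 0, 0, 0, 0.4, 0, 0, 0, 0, 0, 0, 0.2, 0, 0, 0, 0, 0, 0, 0.2, 0, 0, 0, 0, 0, 0, 0.2],
  "squeeze": 40
}}

```text
t: 9.0
tool_pos: [0.629, 0.0735, 0.1339]
orientation: [-0.247, 2.087, -2.089]
force: [-0.6, -0.2, -0.6]
opening: 0.0562
```

Run:
```python
from go import *
k=lockpt(.062)
rel([k[0],k[1],.1285],YAW+np.pi/2)
```

```text
t 9.0 pos [0.629  0.0735 0.1339] F [-0.6 -0.2 -0.6] Tq [-0.05  0.02  0.  ] open 0.0562 q6 1.363
toolY [ 0.008 -0.    -1.   ] jaw deg -76.02
shift tool [ 0.0022  0.0054 -0.0004]
turn [  -0.73 -179.94    0.21]
turn [-0.13  0.06 -0.47]
```

Correct the height (with a hold opening), then close.

Call:
{"op": "carry_out", "data": {
  "motion": [0.002, 0.005, 0, -0.1, 0, -0.4, 0.2, 0, 0, 0, 0, 0, 0, -1, 0, 0, 0, 0, 0, 0, -1, 0, 0, 0, 0, 0, 0, -1, 0, 0, 0, 0, 0, 0, -1]
}}

```text
t: 9.5
tool_pos: [0.6274, 0.0732, 0.1292]
orientation: [-0.255, 2.091, -2.091]
force: [-0.3, 0.1, -0.3]
opening: 0.0463
```

Run:
```python
from go import *
k=lockpt(.062)
rel([k[0],k[1],.1285],YAW+np.pi/2)
```

```text
t 9.5 pos [0.6274 0.0732 0.1292] F [-0.3  0.1 -0.3] Tq [ 0.07 -0.   -0.04] open 0.0463 q6 1.362
toolY [ 0.002 -0.    -1.   ] jaw deg -76.01
shift tool [ 0.0005  0.0007 -0.0003]
turn [-1.5000e-01 -1.7993e+02  4.0000e-02]
turn [-0.03  0.07 -0.09]
```

Call:
{"op": "carry_out", "data": {
  "motion": [-0.005, 0, 0, 0, 0, 0, -1, -0.005, 0, 0, 0, 0, 0, -1, -0.005, 0, 0, 0, 0, 0, -1, -0.005, 0, 0, 0, 0, 0, -1, 0, 0, 0, 0, 0, 0, -1]
}}

```text
t: 10.0
tool_pos: [0.6463, 0.0778, 0.1281]
orientation: [-0.261, 2.092, -2.094]
force: [-2.2, -0.7, 1.8]
opening: 0.0461
```

Run:
```python
from go import *
k=lockpt(.062+.02)
rel([k[0],k[1],.1285],YAW+np.pi/2)
cv2.imwrite(f"pics/s5.png",imaging.read_camera("scene"))
b=cv2.imread("pics/s5.png")[160:220,210:300]
cv2.imwrite("pics/s5c.png",cv2.resize(b,None,fx=8,fy=8,interpolation=2))
```

```text
t 10.0 pos [0.6463 0.0778 0.1281] F [-2.2 -0.7  1.8] Tq [-0.06  0.5   0.08] open 0.0461 q6 1.368
toolY [-0.004 -0.001 -1.   ] jaw deg -76.0
shift tool [-0.     -0.0004 -0.0004]
turn [ 3.6000e-01 -1.7992e+02  3.0000e-02]
turn [-0.02  0.08  0.23]
```

View pics/s5c.png

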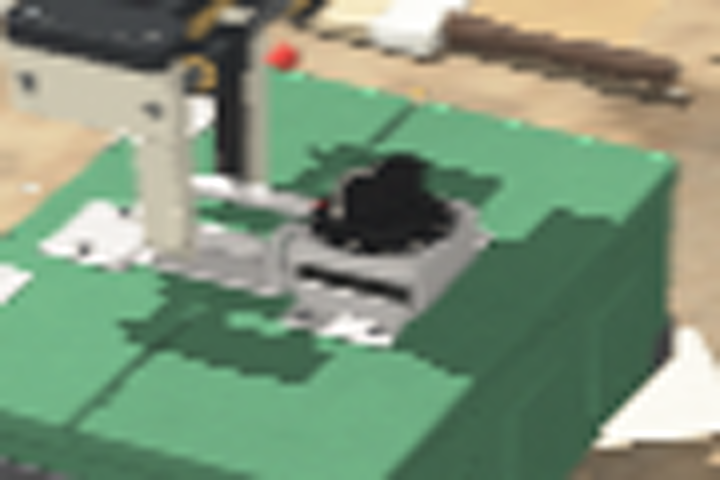

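Call:
{"op": "carry_out", "data": {
  "motion": [-0.003, 0, 0, 0, 0, 0, -1, -0.003, 0, 0, 0, 0, 0, -1, -0.003, 0, 0, 0, 0, 0, -1, 0, 0, 0, 0, 0, 0, -1, 0, 0, 0, 0, 0, 0, -1]
}}

```text
t: 10.55
tool_pos: [0.647, 0.078, 0.1276]
orientation: [-0.284, 2.099, -2.104]
force: [-2.7, -0.8, 0.3]
opening: 0.046
```

Run:
```python
from go import *
k=lockpt(.062+.02)
rel([k[0],k[1],.1285],YAW+np.pi/2)
```

```text
t 10.55 pos [0.647  0.078  0.1276] F [-2.7 -0.8  0.3] Tq [-0.11  0.43  0.04] open 0.046 q6 1.37
toolY [-0.024 -0.005 -1.   ] jaw deg -75.97
shift tool [ 0.0007 -0.0009 -0.0003]
turn [ 2.1700e+00 -1.7988e+02 -7.0000e-02]
turn [0.05 0.11 1.38]
```

Call:
{"op": "carry_out", "data": {
  "motion": [0, 0, 0, 0, 0, 0, 0.6, 0, 0, 0, 0, 0, 1.3, 0.6, 0, 0, 0, 0, 0, 0, 1, 0, -0.03, 0, 0, 0, 0, 1, 0, -0.05, 0, 0, 0, 0, 1]
}}

```text
t: 11.05
tool_pos: [0.6436, 0.0782, 0.1997]
orientation: [-0.268, 2.099, -2.093]
force: [1.4, 0.1, -0.2]
opening: 0.0813
```

Run:
```python
from go import *
k=lockpt(.002)
rel([k[0],k[1],.1390],YAW+np.pi/2)
cv2.imwrite(f"pics/s6.png",imaging.read_camera("scene"))
from ov import overlay
overlay("scene","pics/s6.png","pics/s6c.png",(.6123,.0697,.243),-.045,-1.047,sh=.018,box=(210,160,300,220),f=8)
```

```text
t 11.05 pos [0.6436 0.0782 0.1997] F [ 1.4  0.1 -0.2] Tq [-0.01 -0.04  0.02] open 0.0813 q6 1.367
toolY [-0.01   0.002 -1.   ] jaw deg -75.99
shift tool [0.0768 0.0614 0.0009]
turn [   0.83 -179.91   -0.35]
turn [0.22 0.09 0.53]
```

View pics/s6c.png

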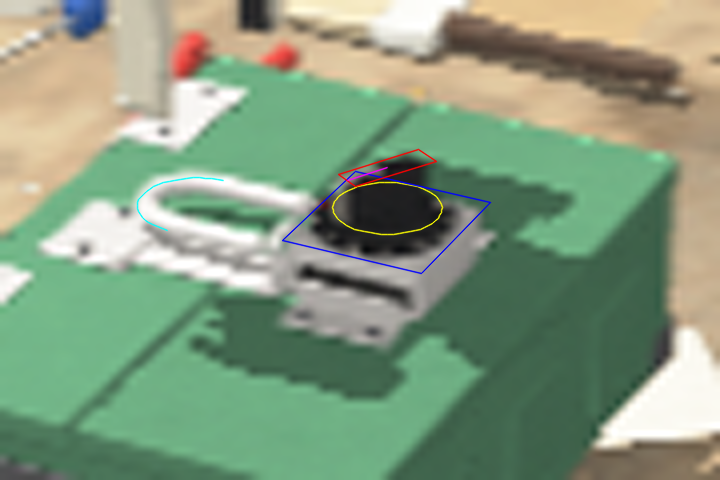

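Call:
{"op": "carry_out", "data": {
  "motion": [0.038, -0.005, 0.0005, 0.2, 0, 0.5, 1, 0.038, 0, 0.0004, 0, 0, 0, 1, 0, 0.02, 0, 0, 0, 0, 1, 0, 0.02, 0, 0, 0, 0, 1, 0, 0, 0, 0, 0, 0, 1]
}}

```text
t: 11.6
tool_pos: [0.5773, 0.0589, 0.1801]
orientation: [-0.227, 2.077, -2.081]
force: [-0.9, -0.0, -0.7]
opening: 0.0931
```

Run:
```python
from go import *
k=lockpt(.002)
rel([k[0],k[1],.1395],YAW+np.pi/2)
```

```text
t 11.6 pos [0.5773 0.0589 0.1801] F [-0.9 -0.  -0.7] Tq [0.02 0.03 0.04] open 0.0931 q6 1.338
toolY [ 0.028  0.002 -1.   ] jaw deg -75.98
shift tool [ 0.0096  0.0403 -0.0023]
turn [  -2.46 -179.88    0.46]
turn [-0.29  0.1  -1.57]
```

Call:
{"op": "carry_out", "data": {
  "motion": [0.0095, 0.005, -0.0023, -0.3, 0, -1.5, 1, 0, 0.015, 0, 0, 0, 0, 1, 0, 0.01, 0, 0, 0, 0, 1, 0, 0.004, 0, 0, 0, 0, 1, 0, 0, 0, 0, 0, 0, 0.8]
}}

```text
t: 12.1
tool_pos: [0.5687, 0.0591, 0.1453]
orientation: [-0.255, 2.09, -2.09]
force: [1.0, -0.0, -0.7]
opening: 0.0884
```

Run:
```python
from go import *
k=lockpt(.002)
rel([k[0],k[1],.1395],YAW+np.pi/2)
```

```text
t 12.1 pos [0.5687 0.0591 0.1453] F [ 1.  -0.  -0.7] Tq [0.05 0.   0.  ] open 0.0884 q6 1.339
toolY [ 0.002  0.001 -1.   ] jaw deg -75.97
shift tool [0.0002 0.0058 0.0002]
turn [  -0.22 -179.89    0.  ]
turn [-0.    0.11 -0.14]
```

Call:
{"op": "carry_out", "data": {
  "motion": [0, 0.006, 0, 0, 0, 0, 0.8, 0, 0, 0, 0, 0, 0, 0.6, 0, 0, 0, 0, 0, 0, 0.6, 0, 0, 0, 0, 0, 0, 0.55, 0, 0, 0, 0, 0, 0, 0.55]
}}

```text
t: 12.6
tool_pos: [0.5696, 0.0592, 0.1397]
orientation: [-0.253, 2.09, -2.089]
force: [-0.1, 0.2, -0.5]
opening: 0.072
```

Run:
```python
from go import *
k=lockpt(.002)
rel([k[0],k[1],.1395],YAW+np.pi/2)
```

```text
t 12.6 pos [0.5696 0.0592 0.1397] F [-0.1  0.2 -0.5] Tq [ 0.   -0.01  0.01] open 0.072 q6 1.339
toolY [ 0.004  0.001 -1.   ] jaw deg -75.96
shift tool [0.0011 0.0002 0.0001]
turn [-3.5000e-01 -1.7989e+02  3.0000e-02]
turn [-0.02  0.11 -0.22]
```

Good; close on the body.

Call:
{"op": "carry_out", "data": {
  "motion": [0.001, 0, 0, 0, 0, -0.2, 0.5, 0, 0, 0, 0, 0, 0, -1, 0, 0, 0, 0, 0, 0, -1, 0, 0, 0, 0, 0, 0, -1, 0, 0, 0, 0, 0, 0, -1],
  "squeeze": 50
}}

```text
t: 13.1
tool_pos: [0.5689, 0.059, 0.1402]
orientation: [-0.256, 2.09, -2.091]
force: [-0.0, -0.1, 0.1]
opening: 0.0635
```

Run:
```python
from go import *
k=lockpt(.002)
rel([k[0],k[1],.1395],YAW+np.pi/2)
```

```text
t 13.1 pos [0.5689 0.059  0.1402] F [-0.  -0.1  0.1] Tq [-0.02  0.    0.01] open 0.0635 q6 1.34
toolY [ 0.001 -0.    -1.   ] jaw deg -75.96
shift tool [0.0003 0.0007 0.    ]
turn [-9.0000e-02 -1.7988e+02  5.0000e-02]
turn [-0.03  0.12 -0.06]
```

Gripped at 63.5 mm. Lift slowly at first.

Call:
{"op": "carry_out", "data": {
  "motion": [0, -0.003, 0, 0, 0, 0, -1, 0, -0.004, 0, 0, 0, 0, -1, 0, -0.006, 0, 0, 0, 0, -1, 0, -0.006, 0, 0, 0, 0, -1, 0, 0, 0, 0, 0, 0, -1]
}}

```text
t: 13.6
tool_pos: [0.5675, 0.0589, 0.1592]
orientation: [-0.26, 2.092, -2.092]
force: [1.3, 0.6, -3.7]
opening: 0.0635
```

Run:
```python
from go import *
k=lockpt(.002)
rel([k[0],k[1],.26],YAW+np.pi/2)
cv2.imwrite(f"pics/s7.png",imaging.read_camera("scene"))
b=cv2.imread("pics/s7.png")[140:220,210:300]
cv2.imwrite("pics/s7c.png",cv2.resize(b,None,fx=7,fy=7,interpolation=2))
```

```text
t 13.6 pos [0.5675 0.0589 0.1592] F [ 1.3  0.6 -3.7] Tq [ 0.02 -0.    0.05] open 0.0635 q6 1.34
toolY [-0.002 -0.    -1.   ] jaw deg -75.96
shift tool [-0.0008 -0.1008  0.0003]
turn [ 2.3000e-01 -1.7988e+02 -2.0000e-02]
turn [0.01 0.12 0.14]
```

View pics/s7c.png

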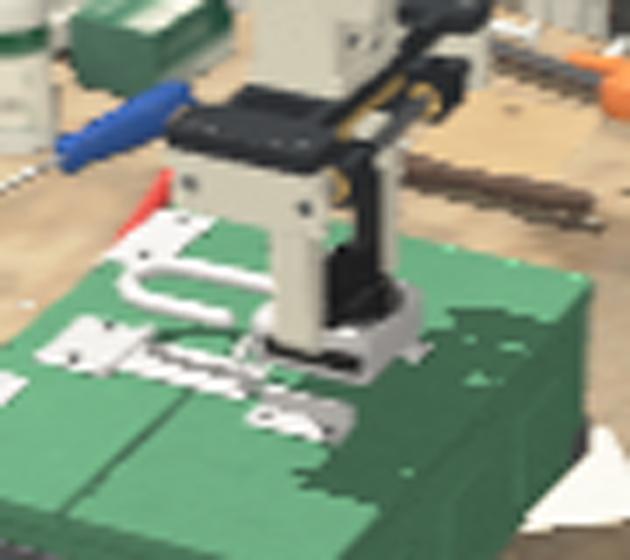

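Call:
{"op": "carry_out", "data": {
  "motion": [-0.0005, -0.012, 0, 0, 0, 0, -1, 0, -0.018, 0, 0, 0, 0, -1, 0, -0.025, 0, 0, 0, 0, -1, 0, -0.028, 0, 0, 0, 0, -1, 0, -0.025, 0, 0, 0, 0, -1]
}}

```text
t: 14.15
tool_pos: [0.5651, 0.0591, 0.2674]
orientation: [-0.271, 2.098, -2.096]
force: [0.1, 0.3, -3.5]
opening: 0.0633
```

Call:
{"op": "carry_out", "data": {
  "motion": [0, -0.012, 0, 0, 0, 0, -1, 0, -0.005, 0, 0, 0, 0, -1, 0, 0, 0, 0, 0, 0, -1, 0, 0, 0, 0, 0, 0, -1, 0, 0, 0, 0, 0, 0, -1]
}}

```text
t: 14.65
tool_pos: [0.5665, 0.0591, 0.2884]
orientation: [-0.266, 2.095, -2.094]
force: [-0.0, 0.2, -4.1]
opening: 0.0633
```

Run:
```python
from go import *
k=lockpt(.002)
rel([k[0],k[1],.28],YAW+np.pi/2)
cv2.imwrite(f"pics/s8.png",imaging.read_camera("scene"))
cv2.imwrite(f"pics/t8.png",imaging.read_camera("top"))
b=cv2.imread("pics/s8.png")[100:220,200:320]
cv2.imwrite("pics/s8c.png",cv2.resize(b,None,fx=5,fy=5,interpolation=2))
```

```text
t 14.65 pos [0.5665 0.0591 0.2884] F [-0.   0.2 -4.1] Tq [-0.02  0.05  0.05] open 0.0633 q6 1.34
toolY [-0.008 -0.    -1.   ] jaw deg -75.96
shift tool [-0.0021  0.0084  0.0008]
turn [ 6.8000e-01 -1.7988e+02 -1.3000e-01]
turn [0.08 0.12 0.44]
```

View pics/s8c.png

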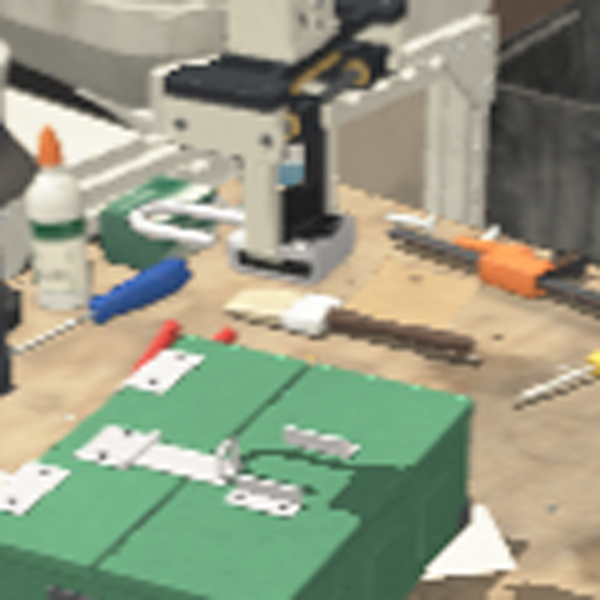

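Call:
{"op": "carry_out", "data": {
  "motion": [0, 0, 0, 0, 0, 0, -1, 0, 0, 0, 0, 0, 0, -1, 0, 0, 0, 0, 0, 0, -1, 0, 0, 0, 0, 0, 0, -1, 0, 0, 0, 0, 0, 0, -1]
}}

```text
t: 15.25
tool_pos: [0.5656, 0.0591, 0.286]
orientation: [-0.27, 2.097, -2.095]
force: [-0.1, -0.7, -3.6]
opening: 0.0634
```

Run:
```python
from go import *
s=robot.read_state(); print(s["tool_pos"],s["dq"].round(4),s["force"],s["opening"])
print(robot.close_job())
```

```text
[0.56557301 0.05908353 0.28602204] [-0.0006 -0.0019 -0.0002  0.0001  0.0002 -0.0005] [-0.11777415 -0.71760374 -3.57047363] 0.06335010928445502
the job is handed in; nothing more can be done
None
```

I dialled the lock, pulled the shackle out, lifted the open lock off its staple and handed the job in at about 15.3 s with the lock held in the gripper. The hand-in reports no verdict.

- **Dialling:** I turned the knob clockwise from eleven to twelve, ending about 0.6° past my estimate of twelve. I then turned it back to ten, ending within 0.8°. There was almost no wrist torque at either stop, which fits the notch middles.
- **Shackle:** The tool travelled about 20 mm before it stopped. That matches 18 mm of shackle plus about 2 mm of body drag, and the overlay on the scene picture agreed. I have no direct reading of the shackle or dial joints.
- **Lift:** I released the shackle and gripped the lock body by its sides at 50 N. The jaws held steady at 63.4 mm.
- **Final check:** The scene picture shows the open lock hanging well clear of the chest. Its underside is at about z = 0.25 m, where 0.205 m was needed. The last reading showed the arm at rest with about 3.6 N of load. That is slightly above the lock's 2.9 N weight, which I put down to sensor noise.
- **Tools:** All moves stayed above the chest or at about 0.24 m and higher. I did not recheck the tape measure and pen in the last pictures.

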